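Lift the tub's lid off the pile of boards and seal the biscuit tub

ROBOT

A 6-joint arm with a two-finger parallel gripper is mounted at the origin on the work surface. World frame = base frame: x ahead of the robot, y to its left, z up, the work surface at z = 0. Lengths are in m, angles in rad, forces in N, time in s.
With the tool pointing down it reaches from about 0.35 to 0.8 m from the base axis. Payload 7.3 kg.
Tool frame: the origin (TCP) lies between the finger pads; the fingertips stand 25 mm ahead of it and the grasp point (between the pads) lies 6 mm ahead of it (r.tip_extent is the distance from the TCP to the fingertips, in m); z points along the fingers, y is the line along which they close (so a half turn about z gives the same grasp; the last joint's range is limited). The gripper opens to 85 mm and grips with 20 to 120 N. Pads are 22 mm wide; open, the fingers measure 114 mm over their backs; the gripper's body (76 mm by 85 mm) begins 54 mm behind the grasp point. The pads swing forward as they close: fully open they stand 13 mm farther back than shut.
Start: joints at [1.009, 0.342, 1.524, -0, 1.275, -0.146], TCP at [0.212, 0.48, 0.256] pointing down, gripper open.
Joint ranges: [-2.53, 2.53], [-0.77, 2.02], [0.04, 2.7], [-1, 4.14], [0.28, 2.66], [-3.11, 3.11]. Speed limits (rad/s): [2.57, 2.57, 3.14, 3.14, 3.14, 3.14].

INTERFACE

Orientations are given as a unit quaternion [x, y, z, w].
In Python, from workcell import r, command_gripper, optics gives the robot as it stands. The module is installed in compiled form; this text tells all that it offers. Calls block until the motion is done:
- r.reach(position, orientation): joint-space move of the TCP to a pose.
- r.move_straight(position, orientation=None, speed=0.15, max_force=None): straight line of the TCP; orientation=None keeps the orientation; speed is the mean speed in m/s. With max_force (N) it stops when the force on the tool has changed by that much, and returns True; else False.
- r.movej(angles): joint-space move.
- command_gripper(opening, force=None): finger opening in m; force is the grip in N (None keeps the last); returns when the fingers have stopped.
- r.hold(seconds).
- r.solve_ik(position, orientation): joint angles nearest the present ones, or None.
- r.read_state(): the state.
- optics.get_image(name): name is "scene" or "top"; returns (picture, depth): 420x560x3 uint8, red, green, blue; 420x560 float32, m along the optical axis (not along the pixel's ray), 0 where there is no reading.
- optics.camera_model(name): a dict with "K" (3x3 intrinsics, pixels), "R" (3x3) and "t" (3): a world point X has camera coordinates R X + t. Camera axes: x right, y down, z forward; pixel columns grow to the right and rows downward; lengths in m; the calibration is good to about 2 mm. A picture is of the moment at which its call begins. camera_model takes no time and is no camera call.
A pose or a line that the arm cannot do raises r.PlanningError and nothing moves.
- r.finish_job(): hands the job in; it is judged then, once.
The state is a dict: "time_s": time; "joint_positions": joint angles; "dq": joint speeds; "tau": joint torques, N m; "eef_pos": TCP position; "eef_rot": TCP orientation; "contact_force": force on the tool from outside, world axes, zero at the start; "torque": the same for the moment, N m; "grip_width": finger opening in m; "grip_force": force on a finger pad.
Only numpy, scipy, OpenCV 4.12 (cv2) and the standard library are available. Lean on these libraries where they do the work, as an engineer would, in place of code of your own. Each camera call takes 0.05 s, during which the arm holds its last target. There are 200 camera calls.

TASK

Close the biscuit tub: lift its wooden lid, the one with the handle, off the top of the pile without dragging the chopping boards beneath it, and set it down gently, square on the tub, without dropping it. Then press down round the lid's edge, point by point rather than all at once, until the seal is fully home at all four corners, and leave everything else on the worktop where it is.

Things in the scene. Friction and masses are not known exactly. Their poses are not given: they have to be found in the camera images.
- lid: The tub's lid, plain pale beech, top piece of the pile: a plate 186 x 136 x 8 mm with a locating frame 158 x 108 mm, 12 mm deep, below and a bridge handle above. Origin: centre of the frame's underside (what it lies on), x along the length, z up. Plate underside at z = 12 mm, plate top 20, handle top 50. About 0.22 kg. Either way round fits the tub.
- lid_grip (a point): Middle of the lid's handle bar: a bar 84 mm long (along the lid's x), 16 mm wide (along y), 14 mm high, standing on two 14 mm feet; this point is the bar's centre, 23 mm above the plate's top and 7 mm below the bar's top. Pinch it across its 16 mm width from above; the gap under the bar between the feet is 18 mm high.
- tub: White enamelled steel biscuit tub, open on top, fixed on the worktop, biscuits showing inside. Outside 180 x 130 mm (180 along its x), walls 5 mm, rim 80 mm high. Origin: centre of its underside, on the worktop; z up. A dark silicone seal stands 5 mm proud of the rim all round. The lid's frame enters the mouth with 6 mm to spare on each side.
- tub_mouth (a point): Centre of the tub's mouth, level with the rim, 80 mm above the tub's origin; same axes as the tub. Laid on, the lid rests on the seal with its plate's underside 5 mm above this point (lid origin 7 mm below it). Fully seated the plate lies on the rim: lid origin 12 mm below this point, plate top 8 mm above it, handle top 38 mm above it.
- board: Dark wooden chopping board 240 x 160 x 15 mm, 0.42 kg, loose, the bottom piece of the pile. Origin: centre of its underside, x along its length.
- mat: White plastic chopping board 200 x 140 x 8 mm, 0.2 kg, loose, the middle piece of the pile: it lies flat on the dark board, staggered, and the lid lies flat and staggered on it. Origin: centre of its underside, x along its length.
- salt: Steel salt shaker, 44 mm across, 76 mm tall, between tub and pile; bystander. Origin: centre of its foot.
- teaspoon: Steel teaspoon, 140 mm long, lying on the worktop near the robot; bystander. Origin under its middle.
- mug: Blue mug, 82 mm across, 95 mm tall, to the left; bystander. Origin: centre of its foot.
- bowl: White bowl, 150 mm across, 60 mm high, to the right; bystander. Origin: centre of its foot.
- jar: Amber glass jar with a steel cap, 72 mm across, 120 mm tall, to the left; bystander. Origin: centre of its foot.
- can: Food can, 74 mm across, 108 mm tall, to the right; bystander. Origin: centre of its foot.
- spatula: Spatula, 290 mm long, lying across the far side of the worktop; bystander. Origin under its middle.
- seal_far_left (a joint): How far the far left quarter of the seal, round the tub's +x +y corner, is pressed in: 0 = proud by 5 mm, 0.005 m = level with the rim. Yields at about 8 N, stays where pressed. The lid's weight does not move it; about 11 N on the plate 20 mm in from this corner does, and the lid's opposite corner may rock up until pressed in turn.
- seal_near_left (a joint): How far the near left quarter of the seal, round the tub's -x +y corner, is pressed in: 0 = proud by 5 mm, 0.005 m = level with the rim. Yields at about 8 N, stays where pressed. The lid's weight does not move it; about 11 N on the plate 20 mm in from this corner does, and the lid's opposite corner may rock up until pressed in turn.
- seal_near_right (a joint): How far the near right quarter of the seal, round the tub's -x -y corner, is pressed in: 0 = proud by 5 mm, 0.005 m = level with the rim. Yields at about 8 N, stays where pressed. The lid's weight does not move it; about 11 N on the plate 20 mm in from this corner does, and the lid's opposite corner may rock up until pressed in turn.
- seal_far_right (a joint): How far the far right quarter of the seal, round the tub's +x -y corner, is pressed in: 0 = proud by 5 mm, 0.005 m = level with the rim. Yields at about 8 N, stays where pressed. The lid's weight does not move it; about 11 N on the plate 20 mm in from this corner does, and the lid's opposite corner may rock up until pressed in turn.
- lid_corner0 (a point): Corner of the lid's plate at +93 mm x, +68 mm y of the lid, at the plate's underside (12 mm above the lid's origin); fully seated it lies 80 mm above the worktop, the height of the tub's rim.
- lid_corner1 (a point): Corner of the lid's plate at -93 mm x, +68 mm y of the lid, at the plate's underside (12 mm above the lid's origin); fully seated it lies 80 mm above the worktop, the height of the tub's rim.
- lid_corner2 (a point): Corner of the lid's plate at -93 mm x, -68 mm y of the lid, at the plate's underside (12 mm above the lid's origin); fully seated it lies 80 mm above the worktop, the height of the tub's rim.
- lid_corner3 (a point): Corner of the lid's plate at +93 mm x, -68 mm y of the lid, at the plate's underside (12 mm above the lid's origin); fully seated it lies 80 mm above the worktop, the height of the tub's rim.
Not all that is in view belongs to the job. What is shaped like the lid but turquoise is not meant.

How it is judged:
By the outcome, as a careful person would: the job done as asked, in the order asked, and still so for the second after the job is handed in, with the robot touching nothing.
It also fails if it takes over 58 s, if anything falls off the work surface, if the arm or the gripper's body presses on something with over 40 N, if the wrist force passes 120 N, or if a joint passes its speed limit or range.

## Working session

There is one attempt and no reset: what is moved stays moved. The work goes in short steps, each a Python script; the robot and the scene stay as the last script left them, time stands still between calls to the robot, and variables do not carry over. Pictures are saved under pics/ and viewed, at most 10 in all, crops included, and the job is handed in when it is done.

```bash
mkdir -p pics; python3 - <<'E'
from workcell import r, optics
import cv2, numpy as np
for n in ("scene","top"):
    im,d=optics.get_image(n); cv2.imwrite(f"pics/{n}0.png",im[:,:,::-1]); np.savez(f"{n}0.npz",im=im,d=d)
    c=optics.camera_model(n); print(n,np.round(c["K"],1).tolist(),np.round(-c["R"].T@c["t"],3),np.round(c["R"],2).tolist())
s=r.read_state(); print(s["eef_rot"],s["time_s"],r.tip_extent,s["contact_force"])
E
```

```text
scene [[522.2, 0.0, 275.5], [0.0, 522.2, 210.2], [0.0, 0.0, 1.0]] [1.75  0.452 0.938] [[-0.37, 0.93, 0.01], [0.51, 0.21, -0.83], [-0.78, -0.3, -0.55]]
top [[513.5, 0.0, 275.6], [0.0, 513.5, 209.9], [0.0, 0.0, 1.0]] [ 0.221 -0.011  1.777] [[-0.01, -1.0, -0.0], [-0.98, 0.01, -0.18], [0.18, -0.0, -0.98]]
[ 2.06379937e-01  9.78471700e-01 -6.30774142e-04 -2.34678404e-04] 0.1 0.025 [-0.07269629 -0.03922233 -0.32305868]
```

View pics/top0.png

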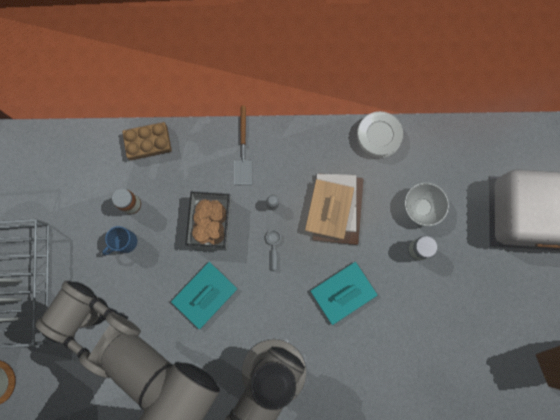

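View pics/scene0.png

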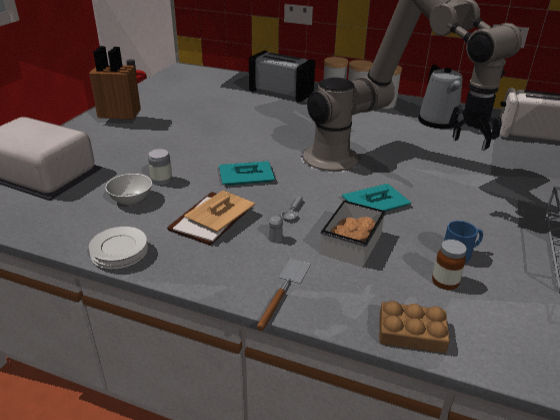

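The top view shows the lid at about (330,208) on the pile, the tub at (208,220), the salt at (272,202) and the turquoise decoys at the bottom. The scene view shows the lid at about (221,211) and the tub at (353,230). Next I'll segment both and cast rays.

```bash
cat > h.py <<'E'
import numpy as np, cv2
from workcell import r, command_gripper, optics
from scipy.spatial.transform import Rotation as Ro
def cast(n,uv,z):
    c=optics.camera_model(n); uv=np.atleast_2d(np.asarray(uv,float))
    d=np.c_[uv,np.ones(len(uv))]@np.linalg.inv(c["K"]).T@c["R"]; o=-c["R"].T@c["t"]
    return (o+d*((z-o[2])/d[:,2])[:,None])[:,:2]
def rect(P):
    (c,(w,h),a)=cv2.minAreaRect((P*1000).astype(np.float32))
    if w<h: w,h,a=h,w,a+90
    return np.round([c[0],c[1],w,h,(a+90)%180-90],1)
def blob(m,seed):
    n,l=cv2.connectedComponents(m.astype(np.uint8),connectivity=4)
    v=l[seed[1]-12:seed[1]+13,seed[0]-12:seed[0]+13]; v=v[v>0]
    return l==np.bincount(v).argmax()
def edge(b):
    c=max(cv2.findContours(cv2.resize(b.astype(np.uint8),None,fx=4,fy=4,interpolation=cv2.INTER_NEAREST),0,1)[0],key=len)[:,0]
    return (c+.5)/4-.5
def quat(yaw): # tool down, tool y at given yaw
    y=np.array([np.cos(yaw),np.sin(yaw),0]); z=np.array([0,0,-1.]); return Ro.from_matrix(np.c_[np.cross(y,z),y,z]).as_quat()
E
python3 - <<'E'
from h import *
out=[]
for n,ls,ts in (("top",(318,208),(208,220)),("scene",(221,211),(353,218))):
    q=np.load(n+"0.npz"); im,d=q["im"],q["d"]; hsv=cv2.cvtColor(im,cv2.COLOR_RGB2HSV)
    print(n,"lid hsv",hsv[ls[1],ls[0]])
    m=(hsv[...,0]>8)&(hsv[...,0]<22)&(hsv[...,1]>70)&(hsv[...,2]>85)
    b=blob(m,ls); print("lid",b.sum(),rect(cast(n,edge(b),.043)))
    k=(hsv[...,2]<55); k=blob(k,(ts[0]-18,ts[1]) if n=="top" else (330,212)); print("seal",k.sum(),rect(cast(n,edge(k),.085)))
    vis=im.copy(); vis=cv2.resize(vis,None,fx=5,fy=5,interpolation=cv2.INTER_CUBIC)
    for mm,col in((b,(255,0,0)),(k,(0,255,0))):
        cs=cv2.findContours(cv2.resize(mm.astype(np.uint8),None,fx=5,fy=5,interpolation=0),0,1)[0]; cv2.drawContours(vis,cs,-1,col,1)
    for w in(ls,ts): out.append(vis[w[1]*5-200:w[1]*5+200,w[0]*5-200:w[0]*5+200])
    # depth point clouds
    c=optics.camera_model(n); v,u=np.nonzero(d>0); X=np.c_[u,v,np.ones(len(u))]@np.linalg.inv(c["K"]).T*d[v,u][:,None]; X=(X-c["t"])@c["R"]
    for nm,z0,z1,s in(("rim",.072,.095,ts),("handle",.06,.085,ls)):
        g=(X[:,2]>z0)&(X[:,2]<z1)&(abs(u-s[0])<35)&(abs(v-s[1])<35); P=X[g]
        print(nm,g.sum(),P.mean(0).round(4) if g.any() else "", rect(P[:,:2]) if g.sum()>4 else "")
cv2.imwrite("pics/c1.png",cv2.resize(np.vstack([np.hstack(out[:2]),np.hstack(out[2:])])[:,:,::-1],(600,600)))
E
```

```text
top lid hsv [ 16  96 173]
lid 2035 [ 537.3 -200.6  190.8  141.7  -13.4]
seal 3 [473.8 281.4   9.3   2.5   0.9]
rim 449 [0.507  0.2153 0.0821] [506.  215.2 185.7 136.3  -4.6]
handle 118 [ 0.5415 -0.1988  0.0719] [ 542.5 -199.5   83.    16.4  -13.9]
scene lid hsv [ 14 130  90]
lid 1503 [ 546.1 -201.1  194.7  148.2  -13.7]
seal 548 [484.2 249.  264.6 200.1  -5.2]
rim 630 [0.5158 0.2148 0.0804] [509.9 214.2 190.9 136.   -5.5]
handle 123 [ 0.5496 -0.1985  0.0698] [ 545.8 -199.4   85.5   20.1  -16.6]
```

View pics/c1.png

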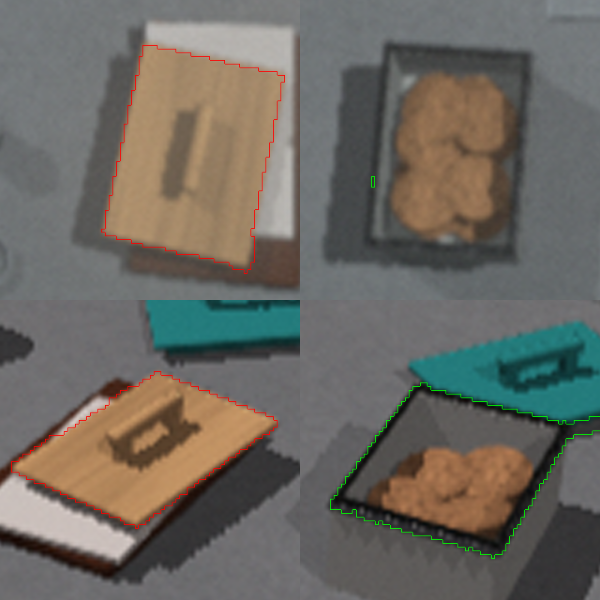

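The crops show the lid outline is clean, with only a small bleed into the board at its bottom corner. The tub's dark seal is clear. The lid is at about (0.543,-0.1995) with yaw -13.7°, and the tub is at about (0.508,0.215) with yaw -5°. I'll grasp now and measure again with the lid in hand.

```bash
python3 - <<'E'
from h import *
yl=np.radians(-13.7); g=np.array([.5425,-.1995])
best=None
for s in(90,-90):
    q=quat(yl+np.radians(s)); j=r.solve_ik([*g,.16],q); j2=r.solve_ik([.508,.215,.2],quat(np.radians(-5+s))); print(s,None if j is None else np.round(j,2), None if j2 is None else np.round(j2,2))
    c=9 if j is None or j2 is None else max(abs(j[5]),abs(j2[5]))
    if best is None or c<best[0]: best=(c,s,q)
s,q=best[1:]; print("use",s)
command_gripper(.045,20)
r.reach([*g,.17],q)
hit=r.move_straight([*g,.0735],q,speed=.08,max_force=6)
st=r.read_state(); print(hit,st["eef_pos"],st["contact_force"],st["time_s"])
if not hit:
    command_gripper(.024); st=r.read_state(); print(st["grip_width"],st["contact_force"].round(2) if hasattr(st["contact_force"],"round") else st["contact_force"])
    for n in("scene","top"):
        im,d=optics.get_image(n); np.savez(n+"1.npz",im=im,d=d)
        if n=="scene": cv2.imwrite("pics/s1.png",cv2.resize(im[150:270,150:310],None,fx=5,fy=5,interpolation=2)[:,:,::-1])
E
```

```text
90 [-0.48  0.53  1.51 -0.    1.11 -1.82] [ 0.26  0.44  1.54 -0.    1.17 -1.22]
-90 [-0.48  0.53  1.51 -0.    1.11  1.32] [ 0.26  0.44  1.54 -0.    1.17  1.92]
use 90
False [ 0.54284519 -0.19965046  0.07407813] [-0.64475906 -0.59076102  0.2776067 ] 4.6167
0.02411158685568019 [ 0.08 -0.48 -0.22]
```

View pics/s1.png

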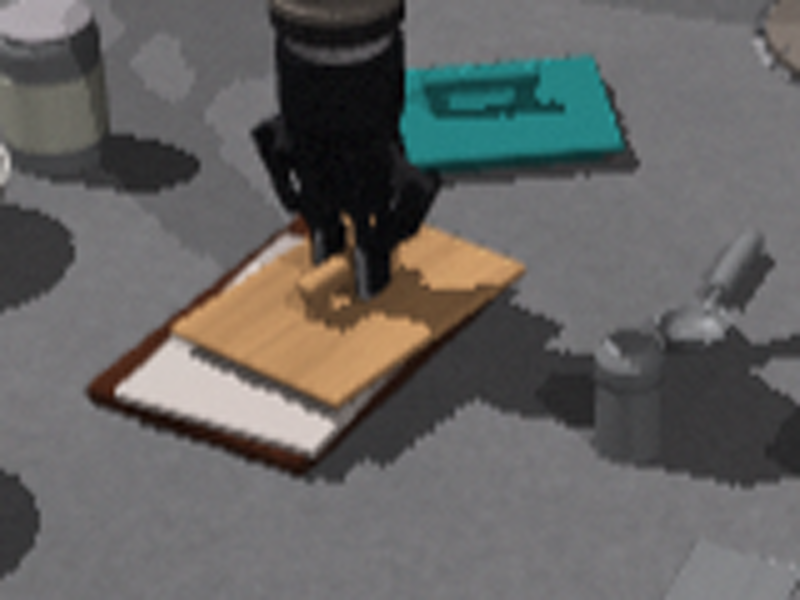

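The fingers straddle the bar at (360,270) in the crop, with no contact yet. Next: close, lift and carry to above the tub.

```bash
python3 - <<'E'
from h import *
f=lambda k: np.round(r.read_state()[k],4)
command_gripper(.019,20); print(f("grip_width"),f("contact_force"))
command_gripper(.010,50); print(f("grip_width"),f("contact_force"),f("grip_force"))
p=r.read_state()["eef_pos"]
r.move_straight([p[0],p[1],p[2]+.02],speed=.05); print("lifted",f("contact_force"),f("grip_width"),f("torque"))
r.move_straight([p[0],p[1],.20],speed=.15)
im,d=optics.get_image("scene"); cv2.imwrite("pics/s2.png",im[:,:,::-1])
r.move_straight([.51,.0,.20],quat(np.radians(81)),speed=.15)
r.move_straight([.508,.215,.20],quat(np.radians(85)),speed=.15)
r.hold(.3)
print(f("eef_pos"),f("time_s"),f("grip_width"))
for n,ls in(("top",(208,220)),("scene",(353,190))):
    im,d=optics.get_image(n); np.savez(n+"2.npz",im=im,d=d)
    cv2.imwrite(f"pics/{n}2.png",cv2.resize(im[ls[1]-60:ls[1]+60,ls[0]-60:ls[0]+60],None,fx=4,fy=4,interpolation=2)[:,:,::-1])
a=[cv2.imread("pics/%s2.png"%n) for n in("top","scene")]; cv2.imwrite("pics/c2.png",cv2.resize(np.hstack(a),(800,400)))
E
```

```text
0.0187 [-0.4295  0.5071  0.0842]
0.0148 [0.9525 0.3583 0.9947] 49.2097
lifted [-0.1319  0.2319 -1.8401] 0.0148 [0.0006 0.0201 0.0559]
[0.5081 0.2147 0.2001] 10.3333 0.0147
```

View pics/c2.png

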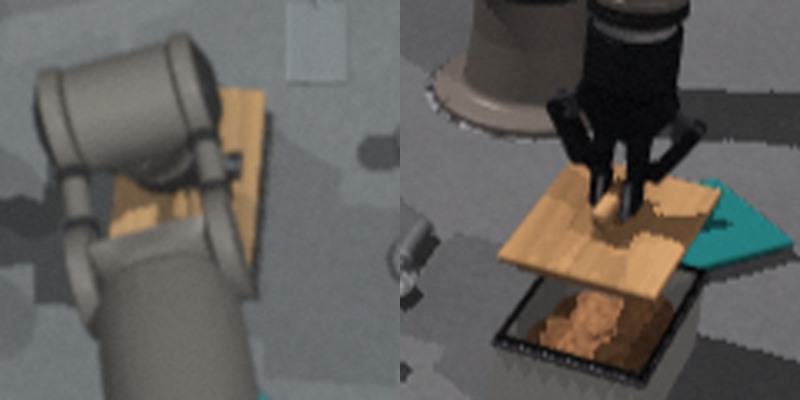

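The lid is held level over the tub, and in the scene crop its outline overhangs the mouth evenly. I'll measure the lid against the tub with the same camera, using line fits to the corners and depth.

```bash
python3 - <<'E'
from h import *
def cloud(n,k):
    q=np.load(f"{n}{k}.npz"); d=q["d"]; c=optics.camera_model(n); v,u=np.nonzero(d>0)
    X=np.c_[u,v,np.ones(len(u))]@np.linalg.inv(c["K"]).T*d[v,u][:,None]; return (X-c["t"])@c["R"],u,v,cv2.cvtColor(q["im"],cv2.COLOR_RGB2HSV)[v,u]
# lid plane/tilt, extents
X,u,v,h=cloud("scene",2)
lidm=(h[:,0]>8)&(h[:,0]<24)&(h[:,1]>90)&(X[:,2]>.150)&(X[:,2]<.18)&(abs(X[:,0]-.51)<.13)&(abs(X[:,1]-.215)<.11)
P=X[lidm]; A=np.c_[P[:,:2]-[.508,.215],np.ones(len(P))]; w=np.linalg.lstsq(A,P[:,2],rcond=None)[0]
for _ in range(3):
    k=abs(P[:,2]-A@w)<.004; w=np.linalg.lstsq(A[k],P[k,2],rcond=None)[0]
print("lid plane",w.round(4),k.sum(),"rect",rect(P[k][:,:2]))
def ext(P,yaw,lo=1,hi=99):
    c,s=np.cos(yaw),np.sin(yaw); a=P[:,:2]@[c,s]; b=P[:,:2]@[-s,c]
    A,B=np.percentile(a,[lo,hi]),np.percentile(b,[lo,hi]); m=[A.mean(),B.mean()]
    return np.round([c*m[0]-s*m[1],s*m[0]+c*m[1],np.ptp(A),np.ptp(B)],4)
y=np.radians(-5); print("lid ext",ext(P[k],y))
for n in("scene","top"):
    X,u,v,h=cloud(n,0)
    for z0 in(.076,.080,.083):
        R=X[(X[:,2]>z0)&(X[:,2]<.095)&(abs(X[:,0]-.51)<.12)&(abs(X[:,1]-.215)<.09)]; print(n,z0,len(R),R[:,2].mean().round(4),ext(R,y,.5,99.5),rect(R[:,:2]))
c=[(345.3,200.4),(321.5,232.9),(366.3,246.3),(384.2,213.2)]
print("manual tub",rect(cast("scene",c,.084)))
# lid silhouette in scene: far edges at plate top, near edges at plate bottom
q=np.load("scene2.npz"); hs=cv2.cvtColor(q["im"],cv2.COLOR_RGB2HSV); m=(hs[...,0]>8)&(hs[...,0]<24)&(hs[...,1]>90)&(hs[...,2]>50)
b=blob(m,(350,200)); e=edge(b); zt=w[2]; print(b.sum(),"lid silh top",rect(cast("scene",e,zt)),"bot",rect(cast("scene",e,zt-.008)))
# upsampled pictures of tub for the seal
a=[]
for n,s in(("scene",(353,225)),("top",(208,220))):
    im=np.load(n+"0.npz")["im"]; o=cv2.resize(im[s[1]-33:s[1]+33,s[0]-33:s[0]+33],(400,400),interpolation=2); a.append(cv2.convertScaleAbs(o,alpha=2))
cv2.imwrite("pics/c3.png",np.hstack(a)[:,:,::-1])
E
```

```text
lid plane [-2.700e-03 -1.000e-04  1.689e-01] 1389 rect [512.3 213.4 190.5 136.1  -4. ]
lid ext [0.5129 0.2144 0.1815 0.1323]
scene 0.076 517 0.0818 [0.5095 0.2144 0.1871 0.1328] [509.9 214.2 190.9 136.   -5.5]
scene 0.08 348 0.0835 [0.5098 0.2142 0.1875 0.1325] [509.3 214.9 191.6 133.7  -4.1]
scene 0.083 202 0.0849 [0.5092 0.2135 0.1864 0.1301] [510.4 214.3 188.4 131.4  -4.6]
top 0.076 396 0.0831 [0.5058 0.2149 0.1849 0.135 ] [505.6 214.7 185.5 136.1  -5. ]
top 0.08 301 0.0847 [0.5052 0.2148 0.1841 0.1342] [505.3 214.6 184.4 135.1  -4.6]
top 0.083 196 0.0863 [0.5054 0.2143 0.1837 0.1338] [505.2 214.2 184.7 133.6  -4.3]
manual tub [512.  219.1 192.5 130.9  -5. ]
2258 lid silh top [5.608e+02 2.146e+02 2.957e+02 1.523e+02 3.000e-01] bot [5.484e+02 2.121e+02 2.987e+02 1.538e+02 3.000e-01]
```

View pics/c3.png

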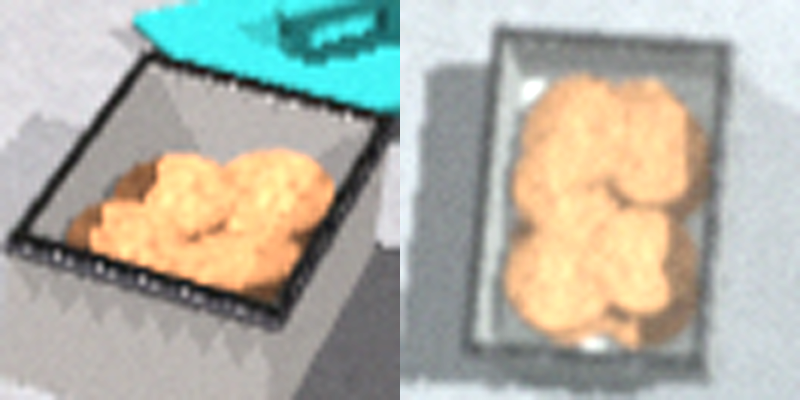

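The crop shows the seal ring clearly: in the scene panel its corners are about (150,55), (10,240), (280,320) and (385,120). Both cameras put the lid about 2.5 mm too far in +x relative to the tub, with y and yaw matching. I'll shift x by -2.5 mm and lower the lid with a force guard.

```bash
python3 - <<'E'
from h import *
f=lambda k: np.round(r.read_state()[k],4)
q=quat(np.radians(85.2)); x,y=.5055,.2147
r.move_straight([x,y,.142],q,speed=.1); r.hold(.2); print(f("eef_pos"),f("contact_force"))
hit=r.move_straight([x,y,.118],q,speed=.025,max_force=2.5); r.hold(.2)
print(hit,f("eef_pos"),f("contact_force"),f("torque"),f("time_s"))
im,d=optics.get_image("scene"); np.savez("scene3.npz",im=im,d=d)
cv2.imwrite("pics/c4.png",cv2.resize(im[150:270,270:430],None,fx=5,fy=5,interpolation=2)[:,:,::-1])
E
```

```text
[0.5059 0.2148 0.1427] [-0.2989  0.2981 -1.4734]
True [0.5054 0.2147 0.1235] [-0.6195  0.4011  5.481 ] [-0.0608  0.0675  0.0317] 12.2833
```

View pics/c4.png

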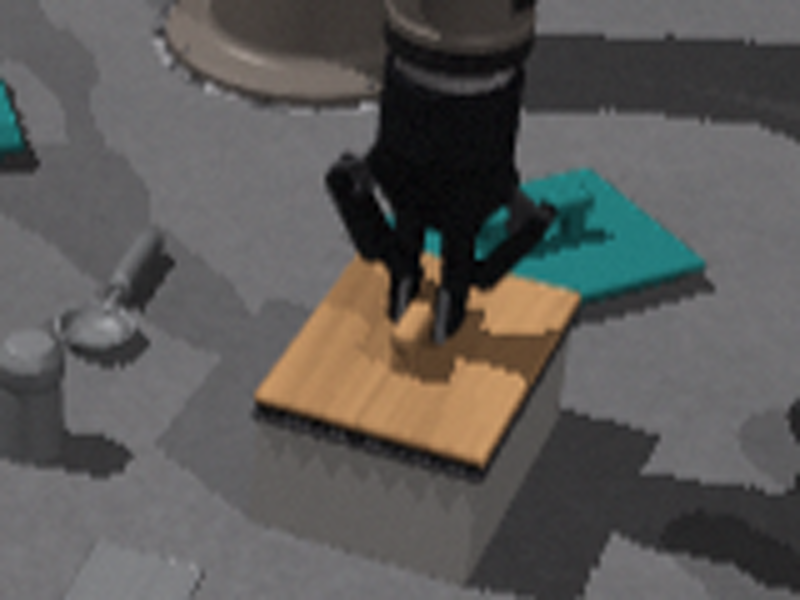

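The lid is resting on the seal, square on the tub with an even dark strip under its front edges at rows 400-475. Contact came at the expected height. I'll release, retract and check the fit from above.

```bash
python3 - <<'E'
from h import *
f=lambda k: np.round(r.read_state()[k],4)
p=r.read_state()["eef_pos"]; q=quat(np.radians(85.2))
command_gripper(.04,20); print(f("contact_force"))
r.move_straight([p[0],p[1],.19],q,speed=.12)
r.move_straight([.45,.36,.2],q,speed=.2)
command_gripper(0,40); print(f("time_s"),f("contact_force"),f("grip_width"))
a=[]
for n,s in(("scene",(353,220)),("top",(208,220))):
    im,d=optics.get_image(n); np.savez(n+"4.npz",im=im,d=d)
    a.append(cv2.resize(im[s[1]-40:s[1]+40,s[0]-40:s[0]+40],(400,400),interpolation=2))
    c=optics.camera_model(n); v,u=np.nonzero(d>0); X=np.c_[u,v,np.ones(len(u))]@np.linalg.inv(c["K"]).T*d[v,u][:,None]; X=(X-c["t"])@c["R"]
    P=X[(abs(X[:,2]-.093)<.008)&(abs(X[:,0]-.51)<.12)&(abs(X[:,1]-.215)<.09)]; A=np.c_[P[:,:2]-[.507,.2147],np.ones(len(P))]
    print(n,len(P),rect(P[:,:2]),np.linalg.lstsq(A,P[:,2],rcond=None)[0].round(4))
cv2.imwrite("pics/c5.png",np.hstack(a)[:,:,::-1])
E
```

```text
[ 0.0289  0.252  -0.6273]
14.7917 [-0.6094  0.2428  0.2734] -0.0
scene 1649 [506.1 214.  196.5 137.   -5. ] [-0.0022 -0.0018  0.0924]
top 1998 [505.7 215.3 186.8 136.9  -4.8] [-0.0009  0.0032  0.0927]
```

View pics/c5.png

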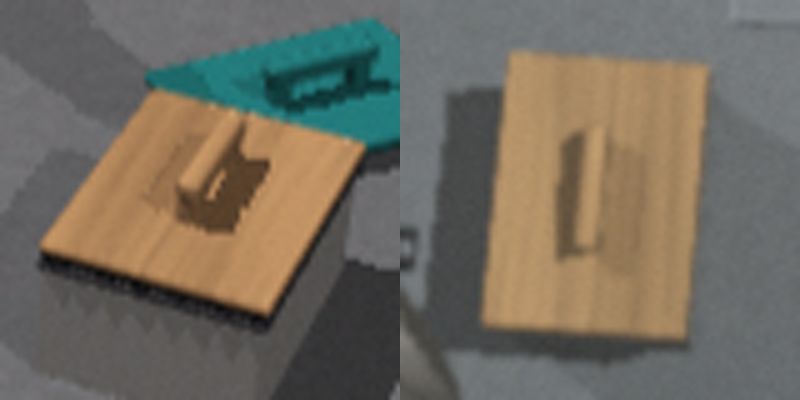

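The lid lies level and square, with (505.7, 215.3) mm and yaw -4.8° in the top view against (505.3, 214.6) mm and -4.6° for the tub. Next, press around the edge: one half-depth round, then full.

```bash
cat > press.py <<'E'
from h import *
f=lambda k: np.round(r.read_state()[k],4)
Y=np.radians(-4.8); C=np.array([.507,.2148]); q=quat(np.radians(85.2)); c,s=np.cos(Y),np.sin(Y)
def press(i,tipz,F,up=.107):
    a,b=[(73,48),(-73,48),(-73,-48),(73,-48)][i]; a,b=a/1000,b/1000; p=C+[c*a-s*b,s*a+c*b]
    r.move_straight([*p,up+.025],q,speed=.2)
    hit=r.move_straight([*p,tipz+.025],q,speed=.02,max_force=F); st=r.read_state()
    print(i,hit,"tip z",round(st["eef_pos"][2]-.025,4),"F",np.round(st["contact_force"],1),"t",round(st["time_s"],1))
    r.move_straight([*p,up+.025],q,speed=.1)
E
python3 - <<'E'
from press import *
r.move_straight([.45,.30,.17],q,speed=.2)
for i in(1,0,3,2): press(i,.0895,25)
print(f("contact_force"))
E
```

```text
1 False tip z 0.0903 F [-3.5  0.   8.9] t 16.8
0 False tip z 0.0903 F [-2.7 -0.9  6.9] t 19.0
3 False tip z 0.0904 F [-2.8 -0.9  7.5] t 21.0
2 False tip z 0.0899 F [-2.4 -1.   6.5] t 23.2
[-0.4842 -0.2697  0.2225]
```

```bash
python3 - <<'E'
from press import *
for i in(1,0,3,2): press(i,.082,25)
for i in(1,0): press(i,.082,25)
print(f("contact_force"),f("time_s"))
E
```

```text
1 True tip z 0.0885 F [-1.6 -0.2  7.1] t 25.1
0 True tip z 0.0885 F [-1.8 -0.2  5.1] t 27.3
3 True tip z 0.0883 F [-0.7 -0.2  5.2] t 29.2
2 True tip z 0.0881 F [-0.5 -0.4  6.7] t 31.4
1 True tip z 0.0881 F [-1.9 -1.2  7. ] t 33.3
0 True tip z 0.0881 F [-0.7 -0.4  5.5] t 35.5
[ 0.4615 -0.1606 -1.0101] 35.8167
```

All the corners now stop hard at the seated height of about 88 mm. I'll press the last two once more, retract and check.

```bash
python3 - <<'E'
from press import *
for i in(3,2): press(i,.082,28)
r.move_straight([.45,.10,.20],q,speed=.2); r.move_straight([.36,.02,.25],q,speed=.25)
print(f("time_s"))
a=[]
for n in("scene","top"):
    im,d=optics.get_image(n); np.savez(n+"5.npz",im=im,d=d)
    c=optics.camera_model(n); v,u=np.nonzero(d>0); X=np.c_[u,v,np.ones(len(u))]@np.linalg.inv(c["K"]).T*d[v,u][:,None]; X=(X-c["t"])@c["R"]
    P=X[(abs(X[:,2]-.088)<.007)&(abs(X[:,0]-.51)<.12)&(abs(X[:,1]-.215)<.09)]; A=np.c_[P[:,:2]-[.507,.2147],np.ones(len(P))]
    print(n,len(P),rect(P[:,:2]),np.linalg.lstsq(A,P[:,2],rcond=None)[0].round(4))
    if n=="scene":
        a=[cv2.resize(im,(800,600)), ]; a[0][0:200,0:260]=cv2.resize(im[190:270,300:404],(260,200),interpolation=2); cv2.imwrite("pics/c6.png",a[0][:,:,::-1])
E
```

```text
3 True tip z 0.0882 F [-0.5  0.4  5.2] t 37.4
2 True tip z 0.0881 F [-1.4 -0.   7.1] t 39.6
41.25
scene 1650 [507.9 214.1 193.3 137.5  -4.3] [-0.0024  0.0003  0.0878]
top 1927 [506.3 215.5 187.  136.5  -4.6] [-0.0016 -0.004   0.0878]
```

View pics/c6.png

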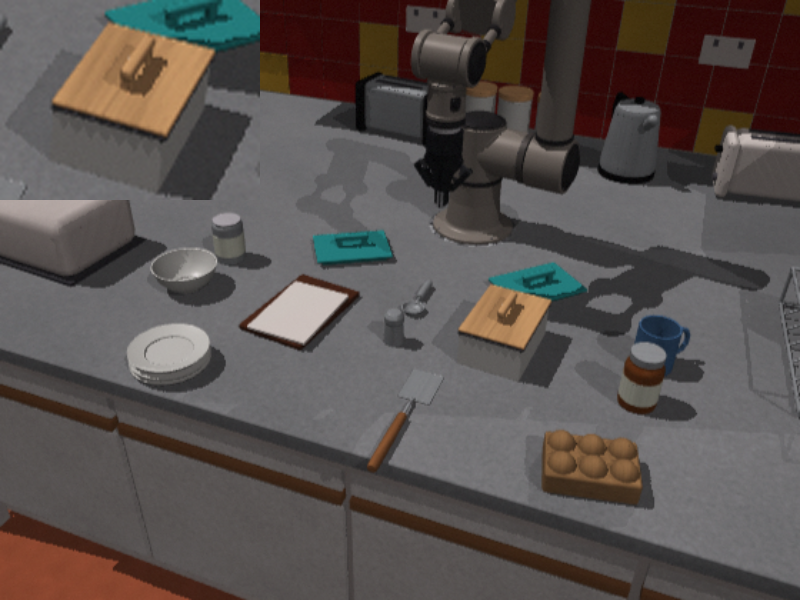

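The lid is flush on the rim at (505,320), with its top plane at 87.8 mm, level, and no seal showing. The boards at (300,310) and the other items are where they were, and the arm is clear. Handing in.

```bash
python3 -c "
from workcell import r
print(r.finish_job())"
```

```text
the job is handed in; nothing more can be done
None
```

The job is handed in at about 41 s of the 58 s allowed: the lid is square on the tub and pressed down to rim height at all four corners, and the boards and other items look unmoved in the final scene picture.

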